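# Issue the oldest relay module and restock the sloped lane

### The arm

A 6-joint arm with a two-finger parallel gripper is mounted at the origin on the work surface. World frame = base frame: x ahead of the robot, y to its left, z up, the work surface at z = 0. Lengths are in m, angles in degrees, forces in N, time in s.
With the tool pointing down it reaches from about 0.25 to 0.725 m from the base axis. Payload 9.7 kg.
Tool frame: the origin (TCP) lies where the fingers leave the gripper's body, on its centre line; the fingertips stand 73 mm ahead of it and the grasp point (between the pads) lies 54 mm ahead of it; y points along the fingers, x is the direction in which the jaws open and shut, and the axes are right-handed (so a half turn about y gives the same grasp; the last joint's range is limited). The gripper opens to 85 mm and grips with 20 to 120 N. Pads are 22 mm wide; open, the fingers measure 114 mm over their backs; the gripper's body (76 mm by 85 mm) begins 54 mm behind the grasp point. The pads swing forward as they close: fully open they stand 13 mm farther back than shut.
Start: joints at [67.895, 4.979, 10.078, 95.1, 0, 90], TCP at [0.207, 0.51, 0.304] pointing down, gripper open.
Joint ranges: [-179.16, 179.16], [-48.56, 103.87], [-65.8, 70.77], [-126.05, 130.52], [-82.76, 87.17], [-180, 180]. Speed limits (degrees/s): [127.2, 127.2, 147.25, 180, 180, 180].

### API

Orientations are given as [roll, pitch, yaw] about the fixed x, y, z axes, in that order (R = Rz(yaw) Ry(pitch) Rx(roll)).
In Python, from workcell import sensors, imaging, bot, models gives the robot as it stands.
- The arm moves only by the tool arm_command, never from a script. Its argument "rows" is one flat list of numbers, 7 for each row, row after row: the shift along the tool's x, y, z in cm, then the turn, a rotation vector about the tool's x, y, z in degrees, then the gripper's target within -1 to 1 (fully open at 1, half-way at 0, shut at -1). A call has 1 to 12 rows; each row is the pose to reach, as a shift and turn from the pose commanded when the call began, along the tool's axes at that moment; what a row does not reach only later rows make up. A row lasts 1/12 s, in which the tool goes at most 41.7 mm and 7.16 degrees, less where a joint would pass 70% of its speed; a pose out of reach is approached as far as the arm can. A call with a gripper value outside its range is refused whole. The fingers move at their own pace and stop on an object; "force" is the grip in N (left out, the last holds). Time passes only in rows, so rows that repeat a pose let the fingers close. It gives the time, the measured TCP pose, the force and the opening at its end, in the units of the state.
- sensors.get_obs(): the state, without advancing time (a new reading comes with each control period).
- imaging.camera(name): name is "scene" or "top"; returns a dict with "pixels" (420x560x3 uint8, blue, green, red), "z_map" (420x560 float32, m along the optical axis (not along the pixel's ray), 0 where there is no reading), "camera_matrix" (3x3 intrinsics, pixels), "world_from_camera" (4x4, takes a point from camera to world coordinates). Camera axes: x right, y up, looking along -z (the intrinsics and any distortion apply to the point x, -y, -z); pixel columns grow to the right and rows downward; lengths in m; the calibration is good to about 2 mm. A picture is of the moment at which its call begins.
- bot.job_done(): hands the job in, once; it reports no verdict.
Trained networks look in the newest picture that a camera, given by its name, has taken for a name from the list of things; names that differ only in an ending like _2 or _b are one class to them, and where a whole thing is asked for, a point or a joint stands for the part that bears it (a point fixed in the world has none). Each returns a list of dicts, best first, with "conf" (0 to 1); they miss things now and then, are a little off and sometimes report something else, mostly with a low value. They report only what shows in the picture. A call takes as long as a camera call. They do not tell look-alikes from the thing itself.
- models.search_frame(thing, camera): "extent" ([centre column, centre row, width, height] in pixels, round what is visible of it).
- models.spot_point(thing, camera): "location" ([column, row] in pixels: a listed point, or the origin of a listed thing).
The state is a dict: "time": time; "q": joint angles; "qd": joint speeds; "joint_efforts": joint torques, N m; "ee_pos": TCP position; "tcp_rot": TCP orientation; "wrist_force": force on the tool from outside, world axes, zero at the start; "torque": the same for the moment, N m; "opening": finger opening in m.
Only numpy, scipy, OpenCV 4.12 (cv2) and the standard library are available. Lean on these libraries where they do the work, as an engineer would, in place of code of your own. Each camera call takes 0.05 s, during which the arm holds its last target.

### The job

Issue the oldest relay module from the sloped stock lane: take the one at the low front end, against the stop, and set it down gently, upright, in the empty compartment of the parts tray. Load the fresh module that stands on the bench upright into the high rear end of the lane, behind the modules left there; the row slides down to the front stop by itself, and the fresh one must end up last in it.

Things in the scene. Friction and masses are not known exactly. Their poses are not given: they have to be found in the camera images.
- oldest_mid (a point): Centre (half-way up) of the oldest relay module, first of three in the lane, against the stop at its low end; the next touches it from behind. Rigid white box 48 mm long (x, up the lane) x 42 wide (y) x 72 tall (z), black terminal posts in its top 10 mm, 0.2 kg. It stands square to the 16 degree lane floor. Grip its 42 mm width at or above mid-height, over the low rails.
- fresh_mid (a point): Centre (half-way up, 36 mm over the bench) of the fresh relay module: like the oldest (48 x 42 x 72 mm, same axes), upright on the bench to one side of the lane, turned a little. A low push-button box and a slim breaker stand 75 mm or more from it along its x; its faces 42 mm apart (y) are free to grip.
- lane_back (a point): Where the fresh module's centre must end: third place, 120 mm up the slope from the stop, 36 mm off the floor. x level to the high end, y across, z up. Fixed aluminium lane, 16 degree slope, low end to the robot, slippery floor 215 mm long (open high end), 56 wide, rails 10 high, stop 36 high. Modules let go just over the floor here or up to 40 mm farther up slide down to the row by themselves.
- tray_place (a point): Centre of the empty compartment's floor (4 mm over the bench) in the fixed grey parts tray, 206 x 106 mm, walls and divider 4 mm thick and 14 high; x along it, y across, z up. Each of its two compartments is 97 (x) x 98 mm (y) inside. The other, 101 mm off towards -x, holds a lamp holder with bulb, 114 mm tall, 54 wide.
Not all that is in view belongs to the job. What is shaped like the part that bears fresh_mid but purple is not meant.

How it is judged:
By the outcome, as a careful person would: the job done as asked, in the order asked, and still so for the second after the job is handed in, with the robot touching nothing.
It also fails if it takes over 51 s, if anything falls off the work surface, if the arm or the gripper's body presses on something with over 40 N, if the wrist force passes 120 N, or if a joint passes its speed limit or range.

## Working session

There is one attempt and no reset: what is moved stays moved. The work goes in short steps, Python scripts to look and compute and a tool call to move; the robot and the scene stay as the last step left them, time stands still between calls to the robot, and variables do not carry over. Pictures are saved under pics/ and viewed, and the job is handed in when it is done.

Besides the shell and the picture viewer there is one more tool, called as a command line: name --argument value ..., lists and objects as JSON in quotes. arm_command: Moves the arm, as the interface text tells. Its arguments: {"type":"object","properties":{"rows":{"type":"array","items":{"type":"number"}},"force":{"type":"number"}},"required":["rows"]}

```bash
ls; mkdir -p pics; cat > h.py <<'E'
import numpy as np, cv2
from workcell import sensors, imaging, bot, models
from scipy.spatial.transform import Rotation as R
np.set_printoptions(precision=4,suppress=True)
def cam(n): return imaging.camera(n)
def pts(c):
    K=c["camera_matrix"];T=c["world_from_camera"];z=c["z_map"]
    v,u=np.mgrid[0:z.shape[0],0:z.shape[1]]
    x=(u-K[0,2])/K[0,0]*z; y=(v-K[1,2])/K[1,1]*z
    P=np.stack([x,-y,-z],-1)@T[:3,:3].T+T[:3,3]
    P[z<=0]=np.nan
    return P
E
python3 - <<'E'
from h import *
import pickle
print(sensors.get_obs())
for n in("scene","top"):
    c=cam(n);cv2.imwrite(f"pics/{n}0.png",c["pixels"]);pickle.dump(c,open(f"{n}0.pkl","wb"))
    print(n,c["camera_matrix"],c["world_from_camera"],{k:v for k,v in c.items() if k not in("pixels","z_map","camera_matrix","world_from_camera")})
    P=pts(c)
    for t in("oldest_mid","fresh_mid","lane_back","tray_place"):
        for d in models.spot_point(t,n)[:3]:
            u,v=np.round(d["location"]).astype(int); print(t,d,P[v,u] if 0<=v<420 and 0<=u<560 else None)
        print([ (np.round(d["extent"]),round(d["conf"],2)) for d in models.search_frame(t,n)[:3]])
E
```

```text
pics
{'time': 0.0, 'q': array([67.8933,  5.0128, 10.0328, 95.1   ,  0.001 , 90.0006]), 'qd': array([ 0.0016, -0.0558,  0.01  , -0.0423,  0.0766,  0.0284]), 'joint_efforts': array([ -0.0006, -52.0397,  46.4793,   0.0165,   0.0001,  -0.    ]), 'ee_pos': array([0.2069, 0.5094, 0.3032]), 'tcp_rot': array([-89.999 ,   0.0799,  67.8928]), 'wrist_force': array([-0.0442,  0.2188,  0.4181]), 'torque': array([ 0.0266,  0.0344, -0.0404]), 'opening': 0.08523324593791522}
scene [[509.4759   0.     280.4622]
 [  0.     509.4759 217.9106]
 [  0.       0.       1.    ]] [[-0.2816 -0.5287  0.8007  1.3286]
 [ 0.9594 -0.1431  0.243   0.2188]
 [-0.0139  0.8366  0.5476  0.6419]
 [ 0.      0.      0.      1.    ]] {}
oldest_mid {'location': [296.9, 229.6], 'conf': 0.56} [0.5979 0.0278 0.1215]
[(array([300., 228.,  23.,  42.]), 0.55)]
fresh_mid {'location': [172.1, 226.4], 'conf': 0.96} [ 0.5588 -0.2489  0.0555]
fresh_mid {'location': [120.1, 230.0], 'conf': 0.83} [ 0.5994 -0.346   0.055 ]
fresh_mid {'location': [298.8, 230.4], 'conf': 0.23} [0.5812 0.0272 0.1103]
[(array([170., 230.,  32.,  42.]), 0.86), 
[... 336 characters left out ...]
.9996 -0.027   0.013  -0.0314]
 [ 0.0114  0.0609  0.9981  0.941 ]
 [ 0.      0.      0.      1.    ]] {}
oldest_mid {'location': [259.7, 215.6], 'conf': 0.87} [0.5107 0.0018 0.0976]
[(array([261., 218.,  24.,  26.]), 0.69)]
fresh_mid {'location': [378.9, 201.8], 'conf': 0.83} [ 0.5356 -0.2581  0.0702]
fresh_mid {'location': [422.5, 181.2], 'conf': 0.79} [ 0.5793 -0.3547  0.0705]
[(array([378., 201.,  30.,  20.]), 0.7), (array([421., 182.,  36.,  25.]), 0.64)]
lane_back {'location': [256.5, 173.8], 'conf': 0.98} [0.5965 0.007  0.1209]
[(array([258., 180.,  35., 103.]), 0.76)]
tray_place {'location': [146.9, 217.4], 'conf': 0.97} [0.5199 0.2685 0.0059]
[(array([147., 236.,  52.,  90.]), 0.69)]
```

View pics/scene0.png

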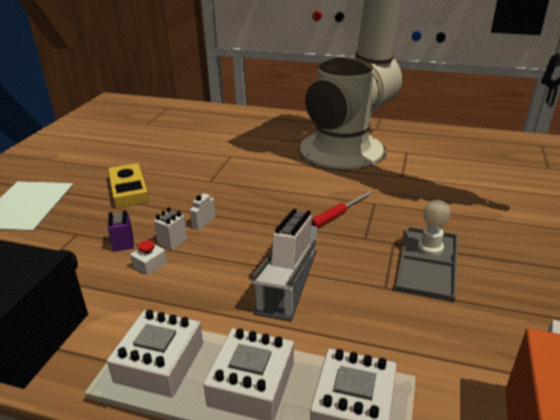

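View pics/top0.png

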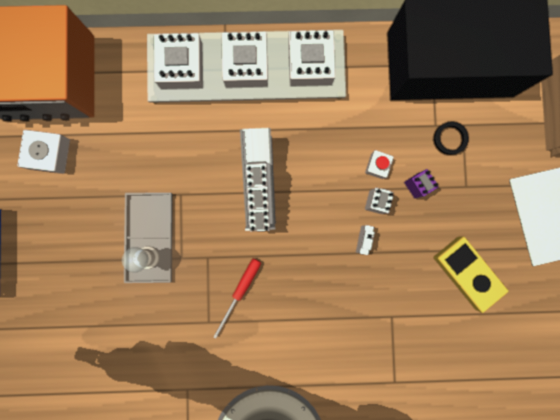

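```bash
python3 - <<'E'
import pickle,cv2,numpy as np
c=pickle.load(open("top0.pkl","rb"))["pixels"]
s=pickle.load(open("scene0.pkl","rb"))["pixels"]
a=cv2.resize(c[120:300,90:450],(800,400),interpolation=2)
b=cv2.resize(s[180:320,90:370],(800,400)[:2],interpolation=2)
cv2.imwrite("pics/crop0.png",a);cv2.imwrite("pics/crop1.png",b)
E
```

```text
(no output)
```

View pics/crop0.png

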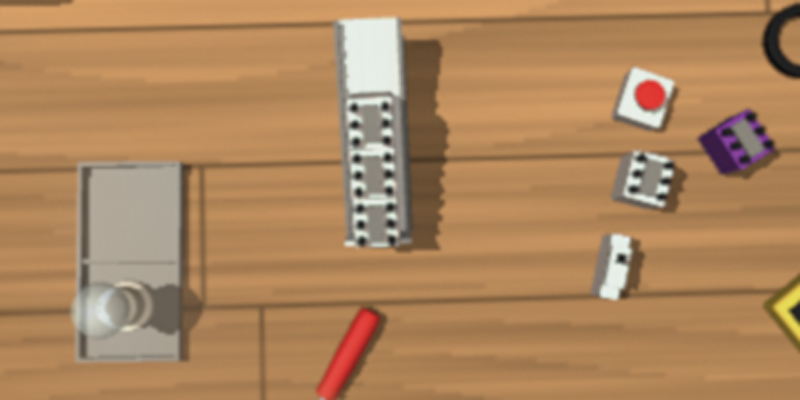

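View pics/crop1.png

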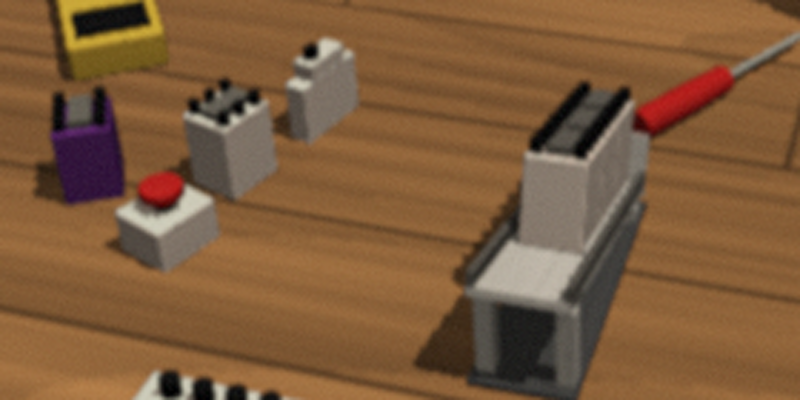

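The pictures show the lane at top px (258,180), its low end towards the robot. Candidates for the oldest module are the three in the lane at top px (259,217), (259,194) and (258,174); I choose the low-end one at row ~217. Candidates for the fresh module are white (380,201) and purple (422,183), which is a decoy, plus the large modules on the strip in the background. I choose the white one at (380,201), standing between the push-button and the breaker. The empty tray compartment is at (149,215). Next I measure.

```bash
python3 - <<'E'
from h import *
import pickle
for n in("top","scene"):
    c=pickle.load(open(n+"0.pkl","rb"));P=pts(c).reshape(-1,3);px=c["pixels"].reshape(-1,3).astype(int)
    def sel(x0,x1,y0,y1,z0,z1):
        m=(P[:,0]>x0)&(P[:,0]<x1)&(P[:,1]>y0)&(P[:,1]<y1)&(P[:,2]>z0)&(P[:,2]<z1);return P[m],px[m]
    b,_=sel(.4,.6,-.2,-.08,-.02,.02);print(n,"bench z",np.median(b[:,2]),len(b))
    f,_=sel(.49,.59,-.31,-.21,.058,.08)
    r=cv2.minAreaRect(f[:,:2].astype(np.float32)*1000);print("fresh top",len(f),r,np.percentile(f[:,2],[5,50,95]))
    f,_=sel(.49,.59,-.31,-.21,.015,.08)
    r=cv2.minAreaRect(f[:,:2].astype(np.float32)*1000);print("fresh all",len(f),r)
    # lane modules
    for x in np.arange(.44,.74,.01):
        l,_=sel(x-.005,x+.005,-.06,.08,.015,.2)
        if len(l)==0: continue
        zt=np.percentile(l[:,2],95); t=l[l[:,2]>zt-.012]
        print("x %.3f zmax %.4f  y top %.4f..%.4f n%d all y %.4f..%.4f"%(x,zt,t[:,1].min(),t[:,1].max(),len(t),l[:,1].min(),l[:,1].max()))
    t,_=sel(.35,.65,.18,.36,.008,.025)
    print("tray rect",cv2.minAreaRect(t[:,:2].astype(np.float32)*1000),len(t),np.percentile(t[:,0],[1,99]),np.percentile(t[:,1],[1,99]))
E
```

```text
top bench z 0.0015557730531720604 4316
fresh top 422 ((540.7784423828125, -265.53466796875), (42.65220642089844, 47.96635818481445), 73.41329956054688) [0.0612 0.0668 0.0743]
fresh all 541 ((540.6602172851562, -265.46783447265625), (42.71870803833008, 48.22397232055664), 73.36488342285156)
x 0.480 zmax 0.0943  y top -0.0121..0.0237 n29 all y -0.0267..0.0374
x 0.490 zmax 0.0934  y top -0.0143..0.0266 n96 all y -0.0269..0.0380
x 0.500 zmax 0.0989  y top -0.0127..0.0260 n86 all y -0.0271..0.0387
x 0.510 zmax 0.1016  y top -0.0149..0.0255 n67 all y -0.0252..0.0384
x 0.520 zmax 0.1028  y top -0.0132..0.0253 n84 all y -0.0255..0.0380
x 0.530 zmax 0.1070  y top -0.0135..0.0267 n72 all y -0.0258..0.0396
x 0.540 zmax 0.1091  y top -0.0139..0.0265 n91 all y -0.0260..0.0393
x 0.550 zmax 0.1114  y top -0.0142..0.0262 n94 all y -0.0262..0.0390
x 0.560 zmax 0.1161  y top -0.0124..0.0274 n83 all y -0.0244..0.0385
x 0.570 zmax 0.1176  y top -0.0127..0.0273 n72 all y -0.0247..0.0402
x 0.580 zmax 0.1206  y top -0.0131..0.0268 n95 all y -0.0250..0.0399
x 0.590 zmax 0.1245  y top -0.0115..0.0283 n82 all
[... 2325 characters left out ...]
425
x 0.640 zmax 0.0733  y top -0.0236..0.0425 n100 all y -0.0236..0.0427
x 0.650 zmax 0.0765  y top -0.0224..0.0428 n94 all y -0.0224..0.0428
x 0.660 zmax 0.0797  y top -0.0227..0.0430 n80 all y -0.0227..0.0431
x 0.670 zmax 0.0822  y top -0.0235..0.0431 n92 all y -0.0235..0.0431
x 0.680 zmax 0.0851  y top -0.0226..0.0438 n96 all y -0.0226..0.0438
x 0.690 zmax 0.0855  y top -0.0227..0.0439 n116 all y -0.0227..0.0439
x 0.700 zmax 0.0888  y top -0.0220..0.0439 n184 all y -0.0220..0.0439
x 0.710 zmax 0.0826  y top -0.0208..0.0391 n33 all y -0.0208..0.0391
tray rect ((475.3625183105469, 267.02734375), (106.03189086914062, 213.337646484375), 88.89249420166016) 1240 [0.3717 0.5788] [0.2135 0.3205]
```

```bash
python3 - <<'E'
from h import *
import pickle
for n in("top","scene"):
    c=pickle.load(open(n+"0.pkl","rb"));P=pts(c).reshape(-1,3)
    m=(P[:,0]>.45)&(P[:,0]<.73)&(P[:,1]>-.06)&(P[:,1]<.08)&(P[:,2]>.006);L=P[m]
    xs=np.arange(.645,.70,.005);mid=[];w=[]
    for x in xs:
        l=L[abs(L[:,0]-x)<.004];l=l[l[:,2]>.05];mid.append((l[:,1].min()+l[:,1].max())/2);w.append(np.ptp(l[:,1]))
    xm=np.arange(.49,.615,.005);mm=[]
    for x in xm:
        l=L[abs(L[:,0]-x)<.004];t=l[l[:,2]>l[:,2].max()-.012];mm.append((np.percentile(t[:,1],1)+np.percentile(t[:,1],99))/2)
    print(n,"rail mid",np.mean(mid),np.mean(w),"at .67; modmid at .55",np.mean(mm),"slope deg",np.degrees(np.arctan(np.polyfit(xm,mm,1)[0])),np.degrees((np.mean(mid)-np.mean(mm))/.12))
    yaw=np.radians(1.0);s=np.radians(16)
    e1=np.array([np.cos(s)*np.cos(yaw),np.cos(s)*np.sin(yaw),np.sin(s)]);nn=np.array([-np.sin(s)*np.cos(yaw),-np.sin(s)*np.sin(yaw),np.cos(s)])
    a=L@e1;h=L@nn
    fl=L[(a>.66)&(a<.69)&(abs(L[:,1]-.009)<.02)]
    print(" floor h",np.median(fl@nn),"slopefit",np.degrees(np.arctan(np.polyfit(fl[:,0],fl[:,2],1)[0])))
    fh=np.median(fl@nn)
    top=(h-fh>.055)&(abs(L[:,1]-.008)<.018)
    print(" mod top h",np.percentile(h[top]-fh,[5,50,90,98]),"along",np.percentile(a[top],[0,1,2,50,98,99,100]))
    be=(abs(L[:,1]-.008)<.018)&(h-fh>.02)&(h-fh<.05)
    print(" low along",np.percentile(a[be],[1,5,50,95,99]))
    hist,ed=np.histogram(a[(h-fh>.045)&(abs(L[:,1]-.008)<.02)],bins=np.arange(.46,.66,.004));print(np.c_[ed[:-1],hist][hist>0].T)
    fr=(abs(L[:,1]-.008)<.03)&(h-fh>-.02)&(h-fh<.012);print(" floor end along",np.percentile(a[fr],[0,.5,50,99.5,100]))
E
```

```text
top rail mid 0.008989020961789346 0.06444809526932531 at .67; modmid at .55 0.006476702303857412 slope deg 1.0145425536405825 1.1995437990955915
 floor h -0.11645163239616624 slopefit 14.956251278690095
 mod top h [0.0603 0.0673 0.0726 0.0742] along [0.4834 0.4857 0.4885 0.5591 0.6251 0.6265 0.6272]
 low along [0.6268 0.6268 0.6271 0.6272 0.6273]
[[ 0.48   0.484  0.488  0.492  0.496  0.5    0.504  0.508  0.512  0.516
   0.52   0.524  0.528  0.532  0.536  0.54   0.544  0.548  0.552  0.556
   0.56   0.564  0.568  0.572  0.576  0.58   0.584  0.588  0.592  0.596
   0.6    0.604  0.608  0.612  0.616  0.62   0.624]
 [ 4.    19.    30.    42.    29.    23.    35.    41.    35.    24.
  34.    45.    34.    22.    36.    42.    38.    23.    34.    42.
  33.    29.    37.    43.    39.    30.    34.    37.    36.    33.
  36.    43.    40.    32.    39.    44.    46.   ]]
 floor end along [0.4502 0.4838 0.6465 0.6977 0.698 ]
scene rail mid 0.010337570916439429 0.06589735284570251 at .67; modmid at .55 0.009577721398476397 slope deg 0.6577679161493706 0.3628014203694313
 floor h -0.11721676771877722 slopefit -62.89136928893815
 mod top h [0.0584 0.0692 0.0733 0.074 ] along [0.4873 0.4905 0.493  0.5875 0.6294 0.63   0.6306]
 low along [0.6238 0.6247 0.6274 0.6297 0.6311]
[[  0.484   0.488   0.492   0.496   0.5     0.504   0.508   0.512   0.516
    0.52    0.524   0.528   0.532   0.536   0.54    0.544   0.548   0.552
    0.556   0.56    0.564   0.568   0.572   0.576   0.584   0.588   0.592
    0.596   0.6     0.604   0.608   0.612   0.616   0.62    0.624   0.628]
 [  4.     10.     31.     16.      5.     15.     21.     16.     10.
   13.     34.      5.      4.      8.     32.      9.      7.     12.
   33.      9.     11.     19.     33.     10.      9.     33.      9.
   10.     22.     26.     16.      9.     25.     74.    157.     78.   ]]
 floor end along [0.4802 0.4839 0.6576 0.7011 0.7019]
```

```bash
cat >> h.py <<'E'
s=np.radians(16)
def lane(yawdeg=0.9):
    yw=np.radians(yawdeg)
    e=np.array([np.cos(s)*np.cos(yw),np.cos(s)*np.sin(yw),np.sin(s)]);n=np.array([-np.sin(s)*np.cos(yw),-np.sin(s)*np.sin(yw),np.cos(s)]);l=np.array([-np.sin(yw),np.cos(yw),0])
    return e,n,l
E_,N_,L_=lane()
def rot(x,y): return np.c_[x,y,np.cross(x,y)]
R_LANE=rot(L_,-N_)
def r_down(yaw):
    a=np.radians(yaw);return rot(np.array([np.cos(a),np.sin(a),0]),np.array([0,0,-1.]))
OLD=np.array([.5114,.0070,.0613])
FRESH=np.array([.5417,-.2644,.036])
TRAY=np.array([.5243,.266,.004])
def rel(steps,o=None):
    o=o or sensors.get_obs(); Rc=R.from_euler("xyz",o["tcp_rot"],degrees=True);p=o["ee_pos"]
    print("t %.2f"%o["time"],"p",p,"rot",o["tcp_rot"],"q",o["q"],"F",o["wrist_force"],"open %.4f"%o["opening"])
    for P,M in steps:
        d=Rc.inv().apply(P-p)*100; rv=(Rc.inv()*R.from_matrix(M)).as_rotvec(degrees=True)
        print("cm",d.round(2),"deg",rv.round(2),"|",np.linalg.norm(d).round(1),np.linalg.norm(rv).round(1))
E
python3 - <<'E'
from h import *
T=OLD+.058*N_
rel([(T+.11*N_+np.array([0,0,.05]),R_LANE),(T+.1*N_,R_LANE),(T,R_LANE)])
E
```

```text
t 0.90 p [0.207  0.5096 0.3039] rot [-90.001    0.0007  67.8945] q [67.8945  4.9792 10.0773 95.0988 -0.001  90.    ] F [-0.0257  0.2843 -1.5284] open 0.0851
cm [-36.92   3.11 -42.85] deg [-15.78 -22.85  -3.21] | 56.6 28.0
cm [-36.81   9.07 -43.11] deg [-15.78 -22.85  -3.21] | 57.4 28.0
cm [-35.73  18.68 -45.65] deg [-15.78 -22.85  -3.21] | 60.9 28.0
```

arm_command --rows '[-18,1.5,-21,-8,-11,-1.6,1,-36.9,3.1,-42.9,-15.8,-22.8,-3.2,1,-36.9,3.1,-42.9,-15.8,-22.8,-3.2,1,-36.9,3.1,-42.9,-15.8,-22.8,-3.2,1,-36.9,3.1,-42.9,-15.8,-22.8,-3.2,1,-36.9,3.1,-42.9,-15.8,-22.8,-3.2,1,-36.9,3.1,-42.9,-15.8,-22.8,-3.2,1,-36.9,3.1,-42.9,-15.8,-22.8,-3.2,1,-36.9,3.1,-42.9,-15.8,-22.8,-3.2,1,-36.9,3.1,-42.9,-15.8,-22.8,-3.2,1,-36.9,3.1,-42.9,-15.8,-22.8,-3.2,1,-36.9,3.1,-42.9,-15.8,-22.8,-3.2,1]' --force 30

```text
time: 1.9
ee_pos: [0.4354, 0.0634, 0.277]
tcp_rot: [-106.1, -0.0, 90.8]
wrist_force: [0.2, 1.3, -0.1]
opening: 0.0856
```

```bash
python3 - <<'E'
from h import *
T=OLD+.058*N_
rel([(T+.11*N_+np.array([0,0,.05]),R_LANE),(T+.06*N_,R_LANE),(T,R_LANE)])
E
```

```text
t 1.90 p [0.4354 0.0634 0.277 ] rot [-106.1139   -0.0063   90.845 ] q [  9.4221 -24.2251 -19.7265  78.5549  -2.3664   8.2466] F [ 0.1769  1.2837 -0.106 ] open 0.0856
cm [-5.75  1.2  -2.65] deg [ 0.11 -0.05 -0.01] | 6.4 0.1
cm [-5.75 11.01 -1.26] deg [ 0.11 -0.05 -0.01] | 12.5 0.1
cm [-5.75 17.01 -1.24] deg [ 0.11 -0.05 -0.01] | 18.0 0.1
```

arm_command --rows '[-4,4,-1,0,0,0,1,-5.7,8,-1.3,0,0,0,1,-5.7,11,-1.3,0,0,0,1,-5.7,11,-1.3,0,0,0,1,-5.7,11,-1.3,0,0,0,1,-5.7,11,-1.3,0,0,0,1]'

```text
time: 2.4
ee_pos: [0.4789, 0.0095, 0.1758]
tcp_rot: [-106.1, 0.0, 90.9]
wrist_force: [-0.6, -0.3, 0.5]
opening: 0.0855
```

```bash
python3 - <<'E'
from h import *
T=OLD+.058*N_
rel([(T+.06*N_,R_LANE),(T,R_LANE)])
for n in("scene","top"):
    c=cam(n);cv2.imwrite(f"pics/{n}1.png",cv2.resize(c["pixels"][100:330,140:420],(800,657)[:2])[:600] )
E
```

```text
t 2.40 p [0.4789 0.0095 0.1758] rot [-106.0546    0.       90.8503] q [  1.1701 -19.2275 -27.4106  65.7625  -0.0885   0.3073] F [-0.5773 -0.3107  0.4713] open 0.0855
cm [-0.3   0.1   0.03] deg [ 0.05 -0.05 -0.01] | 0.3 0.1
cm [-0.29  6.1   0.04] deg [ 0.05 -0.05 -0.01] | 6.1 0.1
```

View pics/scene1.png

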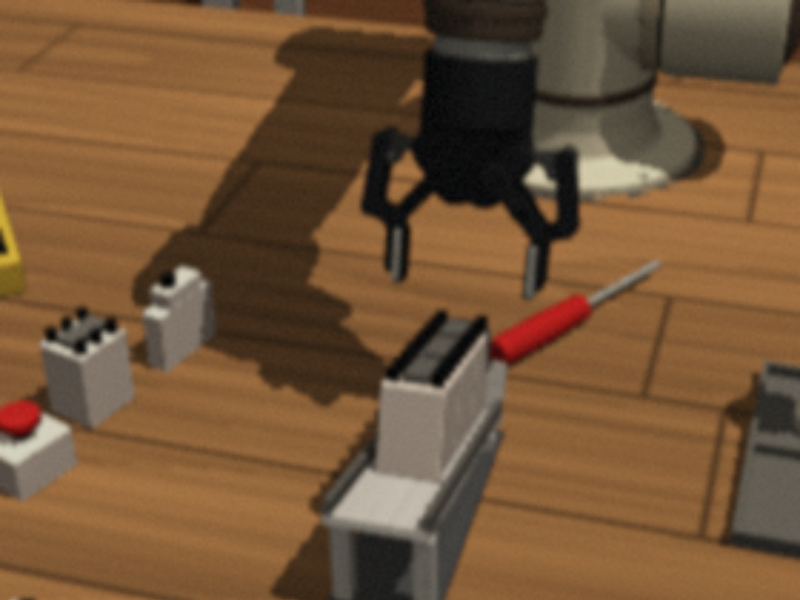

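View pics/top1.png

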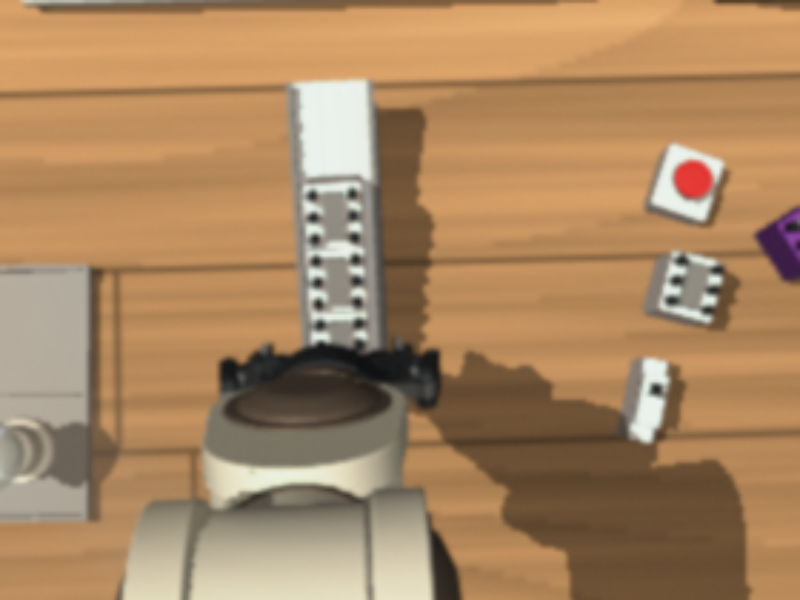

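The gripper (scene crop px 465,250) stands over the low end with its jaws astride the lane width. Next: descend and close.

arm_command --rows '[-0.2,1.5,0,0,0,0,1,-0.2,3,0,0,0,0,1,-0.2,4.5,0,0,0,0,1,-0.2,5.5,0,0,0,0,1,-0.2,6.1,0,0,0,0,0.6,-0.2,6.1,0,0,0,0,0.3,-0.2,6.1,0,0,0,0,-1,-0.2,6.1,0,0,0,0,-1,-0.2,6.1,0,0,0,0,-1,-0.2,6.1,0,0,0,0,-1,-0.2,6.1,0,0,0,0,-1,-0.2,6.1,0,0,0,0,-1]' --force 35

```text
time: 3.5
ee_pos: [0.496, 0.0075, 0.117]
tcp_rot: [-106.1, -0.0, 90.9]
wrist_force: [-3.9, 0.3, 5.8]
opening: 0.0417
```

```bash
python3 - <<'E'
from h import *
T=OLD+.058*N_
rel([(T,R_LANE),(T+.085*N_,R_LANE)])
E
```

```text
t 3.50 p [0.496  0.0075 0.117 ] rot [-106.1075   -0.0095   90.8552] q [  0.862  -15.4928 -31.1327  58.2526   0.0073   0.0092] F [-3.919   0.3162  5.7648] open 0.0417
cm [-0.07 -0.02  0.06] deg [ 0.11 -0.05 -0.  ] | 0.1 0.1
cm [-0.07 -8.52  0.04] deg [ 0.11 -0.05 -0.  ] | 8.5 0.1
```

arm_command --rows '[0,-0.4,0,0,0,0,-1,0,-1,0,0,0,0,-1,0,-1.8,0,0,0,0,-1,0,-2.6,0,0,0,0,-1,0,-3.4,0,0,0,0,-1,0,-4.2,0,0,0,0,-1,0,-5,0,0,0,0,-1,0,-5.8,0,0,0,0,-1,0,-6.6,0,0,0,0,-1,0,-7.4,0,0,0,0,-1,0,-8.2,0,0,0,0,-1,0,-9.5,0,0,0,0,-1]'

```text
time: 4.5
ee_pos: [0.469, 0.007, 0.2071]
tcp_rot: [-105.9, 0.0, 90.8]
wrist_force: [0.2, -1.2, -2.5]
opening: 0.042
```

arm_command --rows '[0,-2,0,0,0,0,-1,0,-4,0,0,0,0,-1,0,-5.5,0,0,0,0,-1,0,-5.5,0,0,0,0,-1,0,-5.5,0,0,0,0,-1]'

```text
time: 4.92
ee_pos: [0.4546, 0.0068, 0.2607]
tcp_rot: [-106.1, 0.0, 90.8]
wrist_force: [0.2, 0.0, -2.8]
opening: 0.0416
```

```bash
python3 - <<'E'
from h import *
R_T=r_down(89.0)
T=TRAY+np.array([0,0,.036+.058])
rel([(T+[0,0,.12],R_T),(T+[0,0,.04],R_T)])
for n in("scene",):
    c=cam(n);cv2.imwrite(f"pics/{n}2.png",cv2.resize(c["pixels"][100:330,140:447],(800,600)[:2])[:600] )
E
```

```text
t 4.92 p [0.4546 0.0068 0.2607] rot [-106.1165    0.0081   90.8419] q [  0.8609 -22.6041 -20.4514  76.0362  -0.013    0.016 ] F [ 0.2318  0.0205 -2.8252] open 0.0416
cm [25.82  6.14 -5.88] deg [16.12  1.83  0.25] | 27.2 16.2
cm [25.82 13.83 -3.66] deg [16.12  1.83  0.25] | 29.5 16.2
```

View pics/scene2.png

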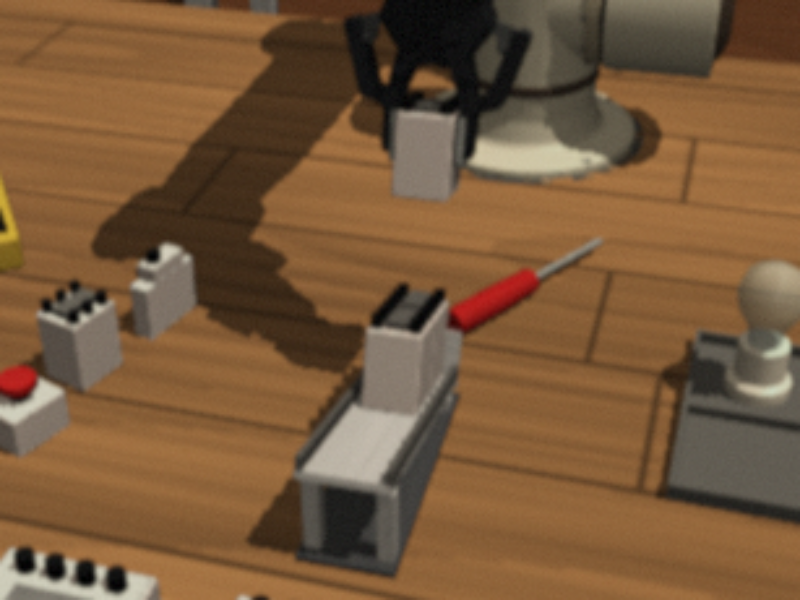

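The module is held (crop px 428,150) and the other two have slid to the stop (crop 410,350). Next: carry it to above the tray, turning it upright on the way.

arm_command --rows '[2,0.2,-0.5,1,0.1,0,-1,5,0.6,-1,3,0.3,0,-1,8,1.2,-1.5,5,0.6,0.1,-1,11,2,-2.2,7,0.8,0.1,-1,14,3,-3,9,1,0.1,-1,17,4,-3.8,11,1.2,0.1,-1,20,5,-4.6,13,1.5,0.2,-1,23,5.6,-5.3,15,1.7,0.2,-1,25,6,-5.7,16.1,1.8,0.2,-1,25.8,6.1,-5.9,16.1,1.8,0.2,-1,25.8,6.1,-5.9,16.1,1.8,0.2,-1,25.8,6.1,-5.9,16.1,1.8,0.2,-1]'

```text
time: 5.97
ee_pos: [0.5237, 0.2654, 0.2165]
tcp_rot: [-89.9, 0.0, 89.1]
wrist_force: [0.4, -0.9, -2.5]
opening: 0.0419
```

```bash
python3 - <<'E'
from h import *
R_T=r_down(89.0)
T=TRAY+np.array([0,0,.036+.058])
rel([(T+[0,0,.04],R_T),(T,R_T)])
for n in("scene","top"):
    c=cam(n);cv2.imwrite(f"pics/{n}3.png",cv2.resize(c["pixels"][100:330,140:447] if n=="scene" else c["pixels"][150:300,60:260],(800,600)[:2])[:600] )
    P=pts(c).reshape(-1,3)
    m=(P[:,0]>.47)&(P[:,0]<.6)&(P[:,1]>.22)&(P[:,1]<.32)&(P[:,2]>.09)&(P[:,2]<.16)
    l=P[m];print(n,len(l),np.percentile(l,[1,5,50,95,99],axis=0))
E
```

```text
t 5.97 p [0.5237 0.2654 0.2165] rot [-89.8544   0.0225  89.0704] q [26.8589  9.3128  5.1871 86.0137  0.0479 27.7885] F [ 0.3589 -0.9443 -2.4961] open 0.0419
cm [ 0.06  7.85 -0.07] deg [-0.15  0.07 -0.02] | 7.9 0.2
cm [ 0.06 11.85 -0.08] deg [-0.15  0.07 -0.02] | 11.9 0.2
scene 476 [[0.5282 0.2357 0.126 ]
 [0.531  0.243  0.1279]
 [0.5451 0.2656 0.1454]
 [0.5474 0.2876 0.1592]
 [0.548  0.297  0.1598]]
top 53 [[0.4971 0.2375 0.1272]
 [0.4973 0.2406 0.1277]
 [0.5052 0.2435 0.1459]
 [0.5426 0.2446 0.1586]
 [0.5438 0.2454 0.1594]]
```

View pics/scene3.png

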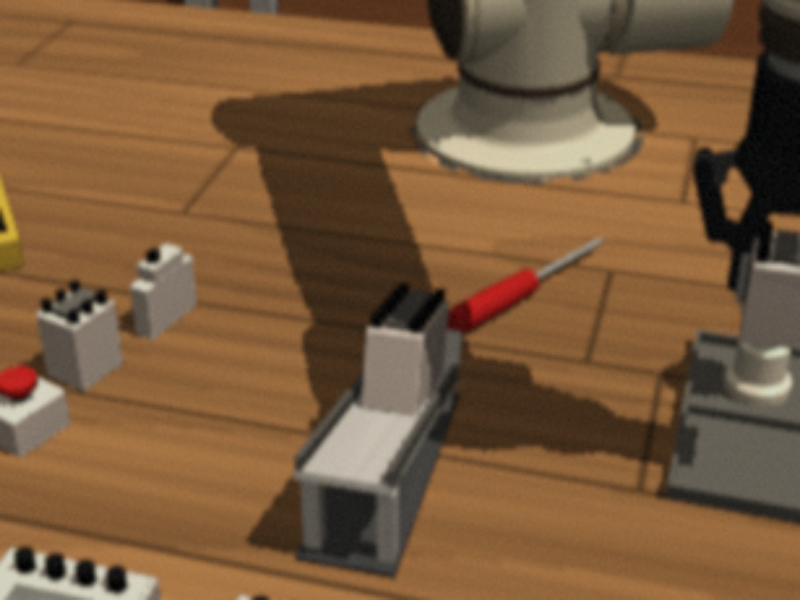

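View pics/top3.png

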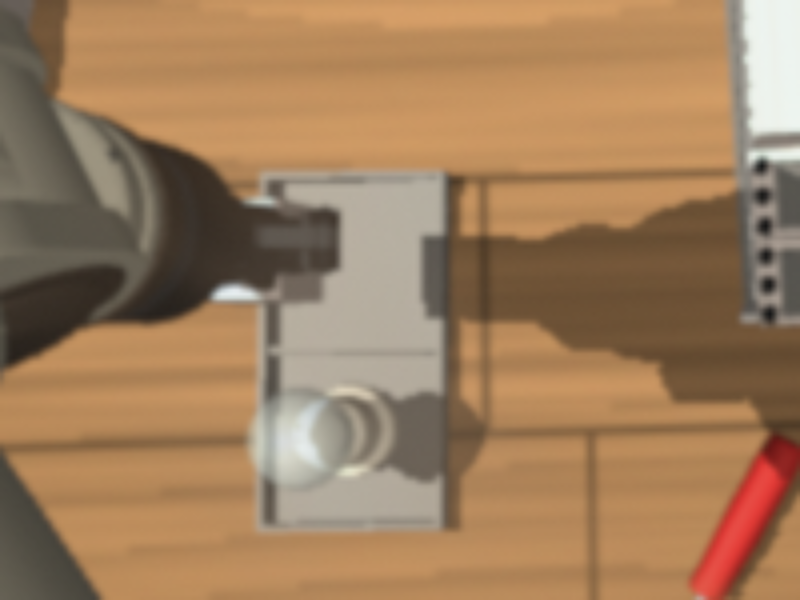

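The module is upright over the empty compartment, centred within about 2 mm (compartment at top crop px 360,265), and clear of the lamp. Next: lower it.

arm_command --rows '[0,1,0,0,0,0,-1,0,2.5,0,0,0,0,-1,0,4,0,0,0,0,-1,0,5.5,0,0,0,0,-1,0,7,0,0,0,0,-1,0,8.3,0,0,0,0,-1,0,9.3,0,0,0,0,-1,0,10,0,0,0,0,-1,0,10.5,0,0,0,0,-1,0,10.9,0,0,0,0,-1,0,11.2,0,0,0,0,-1,0,11.3,0,0,0,0,-1]'

```text
time: 7.07
ee_pos: [0.5239, 0.266, 0.1045]
tcp_rot: [-89.9, -0.0, 89.0]
wrist_force: [0.2, -0.5, -2.3]
opening: 0.0417
```

arm_command --rows '[0,0.1,0,0,0,0,-1,0,0.2,0,0,0,0,-1,0,0.2,0,0,0,0,-1]'

```text
time: 7.32
ee_pos: [0.5239, 0.266, 0.1027]
tcp_rot: [-89.9, -0.0, 89.0]
wrist_force: [0.9, 0.5, -2.2]
opening: 0.0418
```

arm_command --rows '[0,0.1,0,0,0,0,-1,0,0.2,0,0,0,0,-1,0,0.2,0,0,0,0,-1]'

```text
time: 7.57
ee_pos: [0.5238, 0.2659, 0.1004]
tcp_rot: [-89.9, -0.0, 89.0]
wrist_force: [-0.1, -0.2, -3.0]
opening: 0.0415
```

arm_command --rows '[0,0.1,0,0,0,0,-1,0,0.15,0,0,0,0,-1,0,0.15,0,0,0,0,-1]'

```text
time: 7.82
ee_pos: [0.5238, 0.2659, 0.0989]
tcp_rot: [-89.9, -0.0, 89.0]
wrist_force: [-0.1, 0.3, -1.9]
opening: 0.0417
```

```bash
python3 - <<'E'
from h import *
rel([])
c=cam("scene");cv2.imwrite("pics/scene4.png",cv2.resize(c["pixels"][180:310,360:500],(600,557)))
P=pts(c).reshape(-1,3)
m=(P[:,0]>.5)&(P[:,0]<.6)&(P[:,1]>.25)&(P[:,1]<.285)
l=P[m];f=l[(abs(l[:,0]-.546)<.006)];print(np.percentile(f[:,2],[0,2,5,50,99]))
E
```

```text
t 7.82 p [0.5238 0.2659 0.0989] rot [-89.9029  -0.0376  89.0412] q [26.8871 11.1212 -5.8153 73.1318  0.0786 27.8459] F [-0.0604  0.2588 -1.8725] open 0.0417
[0.0035 0.0054 0.0072 0.0584 0.5042]
```

View pics/scene4.png

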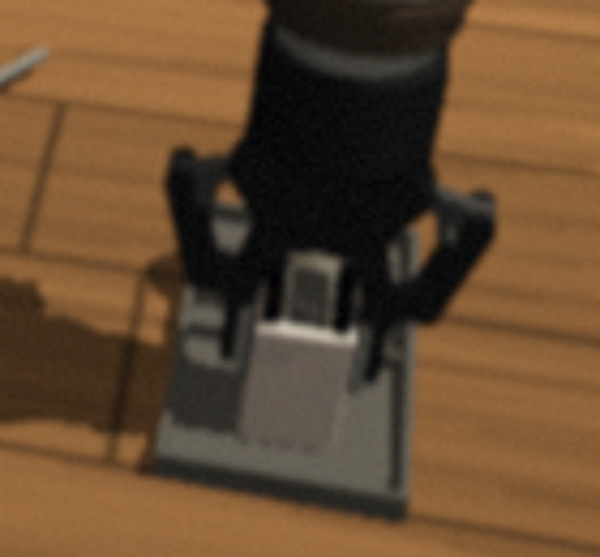

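arm_command --rows '[0,0.1,0,0,0,0,-1,0,0.15,0,0,0,0,-1,0,0.15,0,0,0,0,-1]'

```text
time: 8.12
ee_pos: [0.5239, 0.2659, 0.0979]
tcp_rot: [-89.9, -0.1, 89.0]
wrist_force: [-1.9, -0.4, 2.0]
opening: 0.0415
```

arm_command --rows '[0,0.1,0,0,0,0,-1,0,0.1,0,0,0,0,-1]'

```text
time: 8.28
ee_pos: [0.5239, 0.266, 0.0979]
tcp_rot: [-90.0, -0.1, 89.0]
wrist_force: [-5.0, -1.4, 8.9]
opening: 0.0414
```

Contact is made. Next: ease off, release and retreat straight up.

arm_command --rows '[0,-0.1,0,0,0,0,-1,0,-0.1,0,0,0,0,0.1,0,-0.1,0,0,0,0,0.3,0,-0.1,0,0,0,0,0.6,0,-0.1,0,0,0,0,0.6,0,-0.1,0,0,0,0,0.6,0,-1,0,0,0,0,0.6,0,-3,0,0,0,0,0.6,0,-5.5,0,0,0,0,0.6,0,-8.5,0,0,0,0,0.8,0,-12,0,0,0,0,1,0,-15,0,0,0,0,1]'

```text
time: 9.28
ee_pos: [0.5238, 0.2657, 0.2495]
tcp_rot: [-90.0, -0.1, 89.0]
wrist_force: [0.3, 0.5, -0.5]
opening: 0.0855
```

```bash
python3 - <<'E'
from h import *
RF=r_down(73.3)
T=FRESH+np.array([0,0,.06])
rel([(T+[0,0,.15],RF),(T+[0,0,.06],RF),(T,RF)])
c=cam("scene");cv2.imwrite("pics/scene5.png",cv2.resize(c["pixels"][180:310,360:500],(600,557)))
E
```

```text
t 9.28 p [0.5238 0.2657 0.2495] rot [-89.9733  -0.0775  89.0445] q [26.8683  9.346   8.8533 89.4947  0.081  27.8238] F [ 0.2784  0.5396 -0.4739] open 0.0855
cm [-52.98   0.27  -2.67] deg [-0.04 15.74  0.07] | 53.0 15.7
cm [-52.99   9.27  -2.67] deg [-0.04 15.74  0.07] | 53.9 15.7
cm [-53.    15.27  -2.68] deg [-0.04 15.74  0.07] | 55.2 15.7
```

View pics/scene5.png

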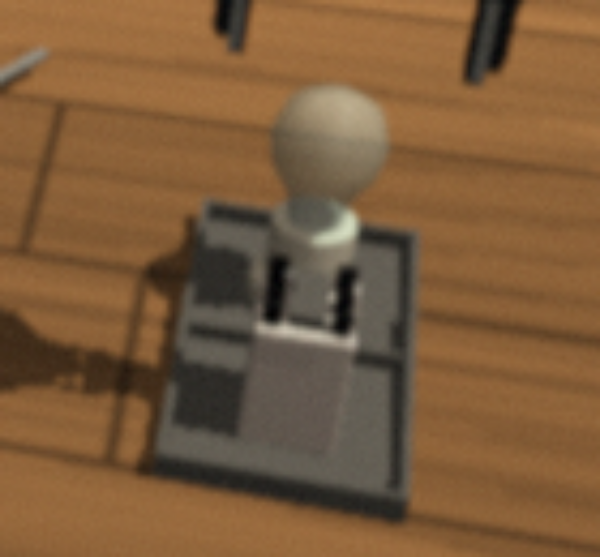

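The module stands upright in the front compartment (crop px 300,370). Next: move to the fresh module.

arm_command --rows '[-2,0.2,-0.1,0,1,0,1,-6,0.2,-0.2,0,3,0,1,-53,0.3,-2.7,0,15.7,0,1,-53,0.3,-2.7,0,15.7,0,1,-53,0.3,-2.7,0,15.7,0,1,-53,0.3,-2.7,0,15.7,0,1,-53,0.3,-2.7,0,15.7,0,1,-53,0.3,-2.7,0,15.7,0,1,-53,0.3,-2.7,0,15.7,0,1,-53,0.3,-2.7,0,15.7,0,1,-53,0.3,-2.7,0,15.7,0,1,-53,0.3,-2.7,0,15.7,0,1]'

```text
time: 10.33
ee_pos: [0.5398, -0.2127, 0.244]
tcp_rot: [-90.0, -0.0, 73.3]
wrist_force: [-0.0, 0.8, 0.1]
opening: 0.0852
```

arm_command --rows '[-5,0,-0.3,0,0,0,1,-7,0,-0.4,0,0,0,1,-7,0,-0.4,0,0,0,1]'

```text
time: 10.58
ee_pos: [0.5225, -0.2835, 0.2432]
tcp_rot: [-89.9, 0.1, 73.1]
wrist_force: [1.1, -0.8, -1.3]
opening: 0.0853
```

```bash
python3 - <<'E'
from h import *
RF=r_down(73.3)
T=FRESH+np.array([0,0,.06])
rel([(T+[0,0,.06],RF),(T,RF)])
E
```

```text
t 10.58 p [ 0.5225 -0.2835  0.2432] rot [-89.8969   0.0502  73.0717] q [-28.4546  10.3734   9.3278  89.0454  -0.0698 -11.5262] F [ 1.0869 -0.7999 -1.3483] open 0.0853
cm [ 2.39  8.71 -1.3 ] deg [-0.1  -0.23 -0.05] | 9.1 0.3
cm [ 2.39 14.71 -1.31] deg [-0.1  -0.23 -0.05] | 15.0 0.3
```

arm_command --rows '[2,1,-1,0,0,0,1,2.4,4,-1.3,0,-0.2,0,1,2.4,8,-1.3,0,-0.2,0,1,2.4,8.7,-1.3,0,-0.2,0,1,2.4,8.7,-1.3,0,-0.2,0,1,2.4,8.7,-1.3,0,-0.2,0,1]'

```text
time: 11.08
ee_pos: [0.5433, -0.2594, 0.1577]
tcp_rot: [-89.9, -0.0, 73.5]
wrist_force: [-0.2, -0.9, 0.4]
opening: 0.0852
```

```bash
python3 - <<'E'
from h import *
RF=r_down(73.3)
T=FRESH+np.array([0,0,.06])
rel([(T,RF)])
c=cam("scene");cv2.imwrite("pics/scene6.png",cv2.resize(c["pixels"][150:290,90:230],(600,600)))
c=cam("top");cv2.imwrite("pics/top6.png",cv2.resize(c["pixels"][120:270,300:450],(600,600)))
E
```

```text
t 11.08 p [ 0.5433 -0.2594  0.1577] rot [-89.9293  -0.0167  73.5473] q [-25.5212  11.7525   1.4915  79.8115   0.0053  -9.0685] F [-0.2375 -0.857   0.4319] open 0.0852
cm [-0.53  6.17  0.  ] deg [-0.07  0.25  0.02] | 6.2 0.3
```

View pics/scene6.png

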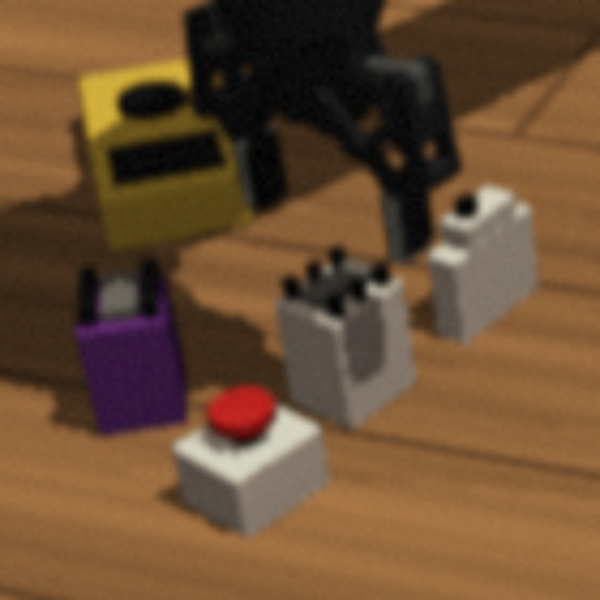

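View pics/top6.png

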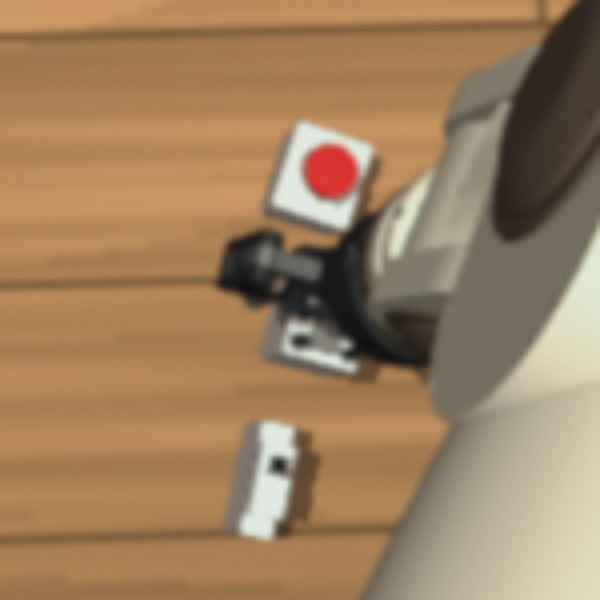

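arm_command --rows '[-0.5,0.5,0,0,0.2,0,0.7,-0.5,1.5,0,0,0.2,0,0.7,-0.5,3,0,0,0.2,0,0.7,-0.5,4.5,0,0,0.2,0,0.7,-0.5,5.6,0,0,0.2,0,0.7,-0.5,6.1,0,0,0.2,0,0.7,-0.5,6.1,0,0,0.2,0,0.4,-0.5,6.1,0,0,0.2,0,0.2,-0.5,6.1,0,0,0.2,0,-1,-0.5,6.1,0,0,0.2,0,-1,-0.5,6.1,0,0,0.2,0,-1,-0.5,6.1,0,0,0.2,0,-1]'

```text
time: 12.18
ee_pos: [0.5421, -0.2644, 0.0962]
tcp_rot: [-90.0, -0.0, 73.3]
wrist_force: [-0.1, -0.3, 4.4]
opening: 0.0416
```

arm_command --rows '[0,0,0,0,0,0,-1,0,-0.5,0,0,0,0,-1,0,-1.5,0,0,0,0,-1,0,-3,0,0,0,0,-1,0,-5,0,0,0,0,-1,0,-8,0,0,0,0,-1,0,-11,0,0,0,0,-1,0,-14,0,0,0,0,-1,0,-17,0,0,0,0,-1,0,-18,0,0,0,0,-1,0,-18,0,0,0,0,-1,0,-18,0,0,0,0,-1]'

```text
time: 13.18
ee_pos: [0.542, -0.2644, 0.2743]
tcp_rot: [-89.9, -0.0, 73.3]
wrist_force: [-0.1, -0.5, -3.0]
opening: 0.0415
```

```bash
python3 - <<'E'
from h import *
# lane_back+25mm up slope; module centre h
S=OLD-.024*E_  # stop at mid height
T=S+.145*E_+.060*N_; T[1]=.0095
print(T)
rel([(T+.08*N_+np.array([0,0,.03]),R_LANE)])
c=cam("scene");cv2.imwrite("pics/scene7.png",cv2.resize(c["pixels"][100:330,90:397],(800,600)))
P=pts(c).reshape(-1,3)
m=(P[:,0]>.5)&(P[:,0]<.59)&(P[:,1]>-.31)&(P[:,1]<-.21)&(P[:,2]>.13)&(P[:,2]<.25);l=P[m]
print(np.percentile(l,[0,1,5,50,95,99],axis=0))
E
```

```text
[0.6112 0.0095 0.1523]
t 13.18 p [ 0.542  -0.2644  0.2743] rot [-89.8727  -0.0226  73.3422] q [-26.001   11.9879  14.6409  92.7822   0.0016  -9.3432] F [-0.1243 -0.502  -3.049 ] open 0.0415
cm [27.55  1.53  3.32] deg [-16.   -17.45  -2.41] | 27.8 23.8
[[ 0.5236 -0.2977  0.1796]
 [ 0.5252 -0.2893  0.1821]
 [ 0.5328 -0.2856  0.1851]
 [ 0.5598 -0.2522  0.2195]
 [ 0.5691 -0.2319  0.248 ]
 [ 0.5704 -0.2292  0.2495]]
```

View pics/scene7.png

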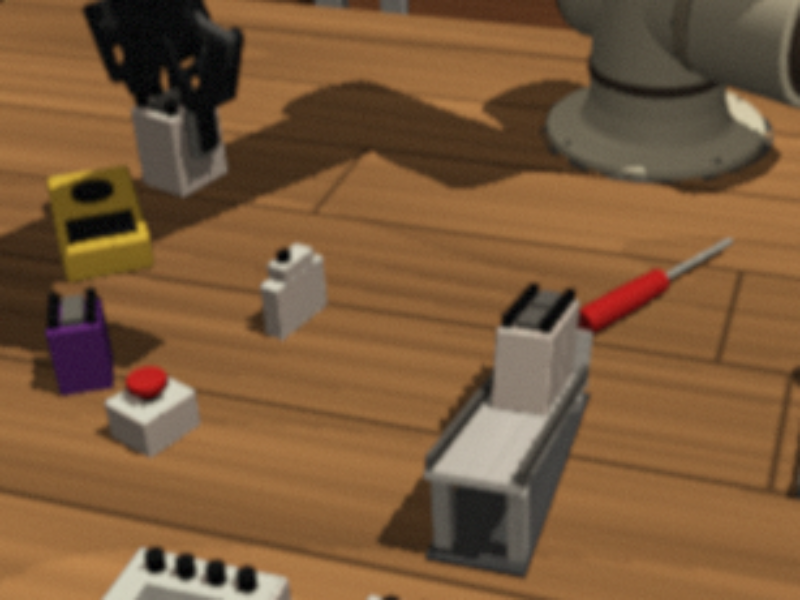

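The fresh module is held (crop px 180,150) and the lane's rear is free. Next: go above the third place, tilted to the lane.

arm_command --rows '[1.5,0.1,0.2,-1,-1,-0.1,-1,4,0.2,0.5,-3,-3,-0.3,-1,7,0.4,0.8,-5,-5,-0.6,-1,10,0.6,1.2,-7,-7.5,-1,-1,13,0.8,1.6,-9,-10,-1.3,-1,16,1,2,-11,-12,-1.6,-1,19,1.1,2.3,-13,-14,-1.9,-1,22,1.3,2.7,-15,-16,-2.2,-1,25,1.4,3,-16,-17.4,-2.4,-1,27,1.5,3.2,-16,-17.4,-2.4,-1,27.5,1.5,3.3,-16,-17.4,-2.4,-1,27.5,1.5,3.3,-16,-17.4,-2.4,-1]'

```text
time: 14.23
ee_pos: [0.5884, 0.0098, 0.2579]
tcp_rot: [-105.8, 0.0, 91.0]
wrist_force: [0.2, -0.4, -3.3]
opening: 0.0421
```

```bash
python3 - <<'E'
from h import *
S=OLD-.024*E_
T=S+.135*E_+.060*N_; T[1]=.0092
rel([(T+.04*N_,R_LANE),(T,R_LANE)])
c=cam("scene");cv2.imwrite("pics/scene8.png",cv2.resize(c["pixels"][100:330,140:447],(800,600)))
P=pts(c).reshape(-1,3)
for nm,c in(("scene",c),("top",cam("top"))):
    P=pts(c).reshape(-1,3)
    D=P-S;a=D@E_;h=D@N_+.036
    m=(abs(P[:,1]-.008)<.05)&(a>0)&(a<.25)&(h>.05)&(h<.075);print(nm,"row along",np.percentile(a[m],[1,50,99]),m.sum())
    m=(abs(P[:,1]-.008)<.02)&(a>.1)&(a<.25)&(h>.078)&(h<.15);print("held along",np.percentile(a[m],[1,5,50,95,99]),"h",np.percentile(h[m],[1,5,50]),m.sum())
E
```

```text
t 14.23 p [0.5884 0.0098 0.2579] rot [-105.8156    0.0153   90.9667] q [ 0.9627 -3.8627 -5.4279 72.6193 -0.0137 -0.008 ] F [ 0.2353 -0.4211 -3.2685] open 0.0421
cm [-0.08  6.78  1.7 ] deg [-0.18  0.07  0.  ] | 7.0 0.2
cm [-0.08 10.78  1.69] deg [-0.18  0.07  0.  ] | 10.9 0.2
scene row along [0.0055 0.0833 0.098 ] 557
held along [0.1728 0.1737 0.1758 0.1779 0.1788] h [0.1102 0.1124 0.1305] 489Traceback (most recent call last):
  File "<stdin>", line 10, in <module>
    return _quantile_unchecked(
        a, q, axis, out, overwrite_input, method, keepdims, weights)
    return _ureduce(a,
                    func=_quantile_ureduce_func,
    ...<5 lines>...
                    overwrite_input=overwrite_input,
                    method=method)
    r = func(a, **kwargs)
    result = _quantile(arr,
                       quantiles=q,
    ...<2 lines>...
                       out=out,
                       weights=wgt)
    slices_having_nans = np.isnan(arr[-1, ...])
                                  ~~~^^^^^^^^^
IndexError: index -1 is out of bounds for axis 0 with size 0
```

View pics/scene8.png

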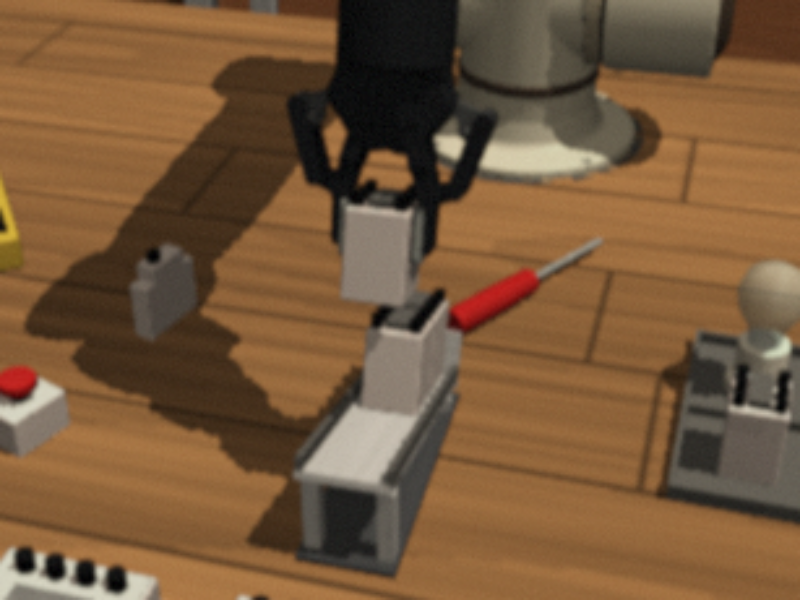

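The fresh module is above the lane's third place (crop px 380,245), measured ~135 mm up after the shift, behind the row's end at 98 mm. Next: lower it.

arm_command --rows '[0,0,0.7,-0.1,0,0,-1,-0.1,0,1.4,-0.2,0,0,-1,-0.1,0.5,1.7,-0.2,0,0,-1,-0.1,1.8,1.7,-0.2,0,0,-1,-0.1,3.3,1.7,-0.2,0,0,-1,-0.1,4.8,1.7,-0.2,0,0,-1,-0.1,6.3,1.7,-0.2,0,0,-1,-0.1,7.8,1.7,-0.2,0,0,-1,-0.1,9,1.7,-0.2,0,0,-1,-0.1,9.8,1.7,-0.2,0,0,-1,-0.1,10.2,1.7,-0.2,0,0,-1,-0.1,10.2,1.7,-0.2,0,0,-1]'

```text
time: 15.33
ee_pos: [0.6008, 0.0076, 0.1565]
tcp_rot: [-106.1, 0.0, 90.8]
wrist_force: [-0.2, -0.7, -2.6]
opening: 0.0418
```

```bash
python3 - <<'E'
from h import *
S=OLD-.024*E_
T=S+.135*E_+.060*N_; T[1]=.0092
rel([(T,R_LANE)])
c=cam("scene");cv2.imwrite("pics/scene9.png",cv2.resize(c["pixels"][170:320,220:370],(600,600)))
E
```

```text
t 15.33 p [0.6008 0.0076 0.1565] rot [-106.148     0.0172   90.8381] q [  0.7186  -1.6508 -14.5731  60.9296   0.0166  -0.1195] F [-0.214  -0.6618 -2.5517] open 0.0418
cm [0.16 0.68 0.12] deg [ 0.15 -0.05 -0.03] | 0.7 0.2
```

View pics/scene9.png

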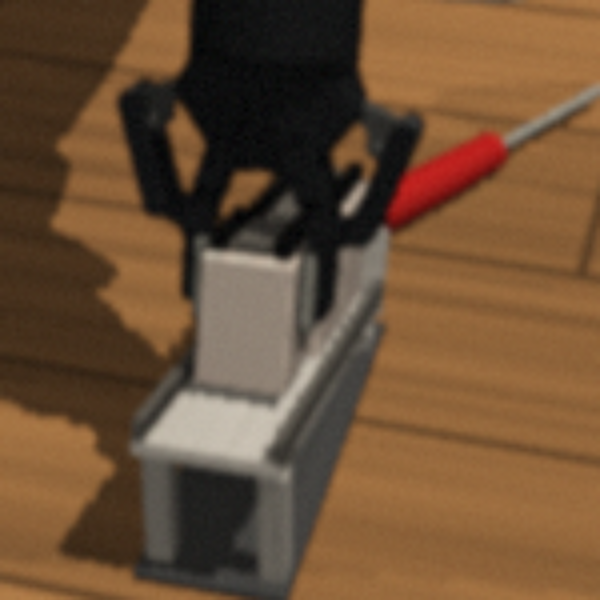

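arm_command --rows '[0.1,0.2,0,0,0,0,-1,0.1,0.4,0,0,0,0,-1,0.1,0.4,0,0,0,0,-1]'

```text
time: 15.63
ee_pos: [0.6022, 0.0088, 0.154]
tcp_rot: [-106.3, 0.0, 90.9]
wrist_force: [0.4, 0.1, -2.7]
opening: 0.0417
```

arm_command --rows '[0,0.1,0,0,0,0,-1,0,0.2,0,0,0,0,-1,0,0.2,0,0,0,0,-1]'

```text
time: 15.88
ee_pos: [0.6026, 0.0087, 0.1518]
tcp_rot: [-106.2, 0.0, 90.8]
wrist_force: [-0.1, 0.3, -3.3]
opening: 0.0414
```

arm_command --rows '[0,0.1,0,0,0,0,-1,0,0.15,0,0,0,0,-1,0,0.15,0,0,0,0,-1]'

```text
time: 16.13
ee_pos: [0.6031, 0.0087, 0.1504]
tcp_rot: [-106.2, 0.0, 90.8]
wrist_force: [0.6, -0.4, -2.2]
opening: 0.0416
```

arm_command --rows '[0,0.1,0,0,0,0,-1,0,0.15,0,0,0,0,-1,0,0.15,0,0,0,0,-1]'

```text
time: 16.38
ee_pos: [0.604, 0.0088, 0.1505]
tcp_rot: [-106.4, 0.0, 90.8]
wrist_force: [-2.8, 0.7, 6.6]
opening: 0.0415
```

Contact with the lane floor. Next: ease off and release.

arm_command --rows '[0,-0.1,0,0,0,0,-1,0,-0.1,0,0,0,0,0.1,0,-0.1,0,0,0,0,0.3,0,-0.1,0,0,0,0,0.6,0,-0.1,0,0,0,0,0.7,0,-0.1,0,0,0,0,0.7,0,-0.1,0,0,0,0,0.7,0,-0.1,0,0,0,0,0.7,0,-0.1,0,0,0,0,0.7,0,-0.1,0,0,0,0,0.7]'

```text
time: 17.22
ee_pos: [0.6032, 0.0087, 0.1499]
tcp_rot: [-106.2, 0.0, 90.8]
wrist_force: [-0.2, 0.1, 0.9]
opening: 0.0729
```

```bash
python3 - <<'E'
from h import *
rel([])
c=cam("scene");cv2.imwrite("pics/scene10.png",cv2.resize(c["pixels"][170:320,220:370],(600,600)))
E
```

```text
t 17.22 p [0.6032 0.0087 0.1499] rot [-106.2298    0.0163   90.8469] q [  0.8352  -1.2338 -14.908   60.096   -0.0124  -0.0158] F [-0.1584  0.1004  0.9086] open 0.0729
```

View pics/scene10.png

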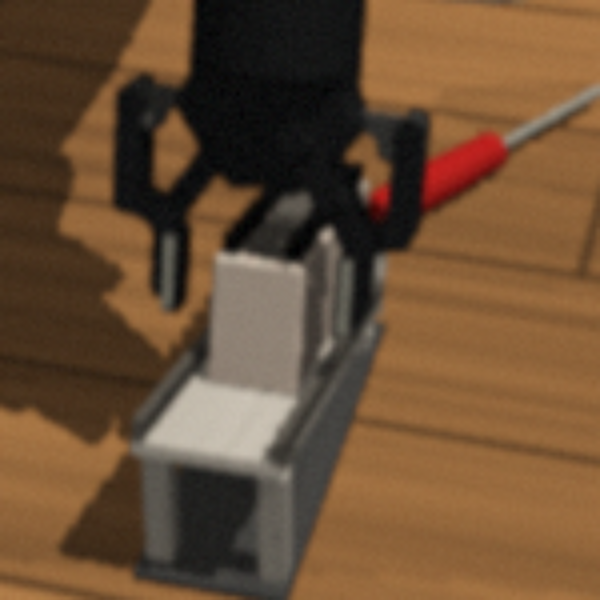

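The module slid down to the row and the fingers are clear of it. Next: retreat.

arm_command --rows '[0,-0.6,0,0,0,0,0.7,0,-1.8,0,0,0,0,0.7,0,-3.5,0,0,0,0,0.7,0,-5.5,0,0,0,0,0.7,0,-8,0,0,0,0,0.7,0,-11,0,0,0,0,0.7,0,-14,0,1,0,0,0,0.7,0,-17,0,4,0,0,0,0.7,0,-19,0,8,0,0,0,0.7,0,-19,0,11,0,0,0,0.7,0,-19,0,14,0,0,0,0.7,0,-19,0,14,0,0,0,0.7]'

```text
invalid input
```

arm_command --rows '[0,0,3,0,0,0,0.7,0,0,6,0,0,0,0.7,0,0,10,0,0,0,0.7,0,0,14,0,0,0,0.7,0,0,18,0,0,0,0.7,0,0,20,0,0,0,0.7,0,0,20,0,0,0,0.7,0,0,20,0,0,0,0.7]'

```text
time: 17.93
ee_pos: [0.411, 0.0059, 0.0945]
tcp_rot: [-106.3, 0.0, 90.8]
wrist_force: [0.4, 0.3, 0.9]
opening: 0.0726
```

```bash
python3 - <<'E'
from h import *
rel([])
S=OLD-.024*E_
for nm in("scene","top"):
    c=cam(nm);cv2.imwrite(f"pics/{nm}11.png",cv2.resize(c["pixels"][120:330,100:460],(800,467)))
    P=pts(c).reshape(-1,3)
    D=P-S;a=D@E_;h=D@N_+.036
    m=(abs(P[:,1]-.008)<.03)&(a>-.05)&(a<.25)&(h>.05)&(h<.09)
    print(nm,"row along",np.percentile(a[m],[1,50,99]),"h",np.percentile(h[m],[50,95,99]),m.sum())
    for k in range(3):
        j=m&(a>.048*k+.005)&(a<.048*k+.043); print(k,"y",np.percentile(P[j,1],[1,99]),"h95",np.percentile(h[j],[50,95]))
    m=(P[:,0]>.478)&(P[:,0]<.59)&(P[:,1]>.21)&(P[:,1]<.32)&(P[:,2]>.06)&(P[:,2]<.1);l=P[m]
    r=cv2.minAreaRect(l[:,:2].astype(np.float32)*1000);print("tray module",r,np.percentile(l[:,2],[50,95,99]))
E
```

```text
t 17.93 p [0.411  0.0059 0.0945] rot [-106.3334    0.0165   90.8466] q [  0.8254 -28.5954 -42.7758  59.4862  -0.0099  -0.025 ] F [0.4049 0.2676 0.8824] open 0.0726
scene row along [0.0064 0.1055 0.1451] h [0.0684 0.0744 0.075 ] 884
0 y [-0.0098  0.029 ] h95 [0.0703 0.0746]
1 y [-0.0086  0.0298] h95 [0.0699 0.0746]
2 y [-0.0092  0.0307] h95 [0.0696 0.0744]
tray module ((523.91015625, 266.62750244140625), (41.963783264160156, 49.51295852661133), 89.09754180908203) [0.0729 0.0785 0.0797]
top row along [0.0013 0.074  0.1423] h [0.0676 0.0747 0.0762] 1351
0 y [-0.0145  0.0265] h95 [0.0688 0.0748]
1 y [-0.0137  0.0276] h95 [0.0689 0.0748]
2 y [-0.0129  0.0284] h95 [0.0691 0.0747]
tray module ((520.5803833007812, 264.37738037109375), (42.9295539855957, 46.229496002197266), 88.2867202758789) [0.0717 0.0784 0.0792]
```

View pics/scene11.png

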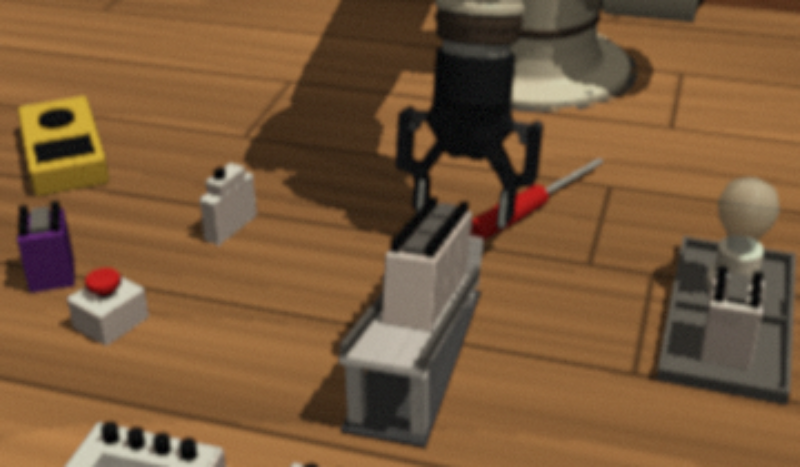

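View pics/top11.png

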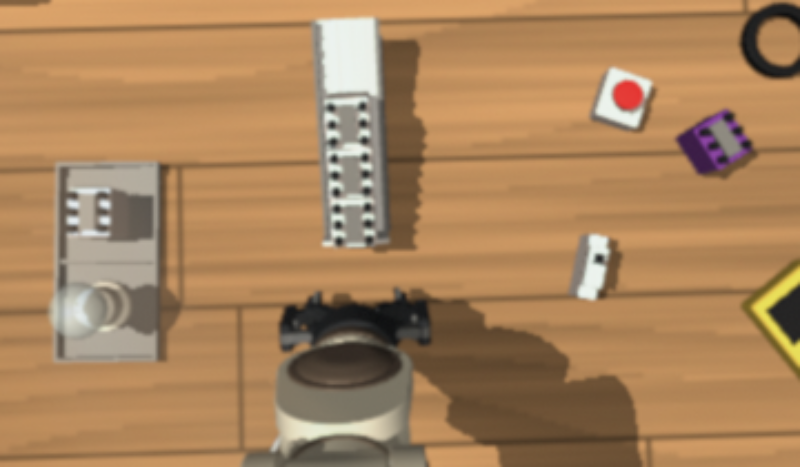

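The first retreat call was refused because I miscounted its numbers. The second one therefore pulled the gripper back along the lane, astride the row, instead of up. Readings stayed under 1 N and the row, at 0–144 mm, is in place. The gripper now stands in front of the stop, low beside the screwdriver, so I lift it clear.

arm_command --rows '[0,-0.6,0,0,0,0,0.7,0,-2,0,0,0,0,0.7,0,-4,0,0,0,0,0.7,0,-7,0,0,0,0,0.7,0,-10,0,0,0,0,0.7,0,-13,0,0,0,0,0.7,0,-15,0,0,0,0,0.7,0,-15,0,0,0,0,0.7]'

```text
time: 18.7
ee_pos: [0.3704, 0.0053, 0.2435]
tcp_rot: [-106.6, 0.0, 90.8]
wrist_force: [0.6, 0.3, -0.2]
opening: 0.0725
```

```bash
python3 - <<'E'
from h import *
rel([])
S=OLD-.024*E_
for nm in("scene","top"):
    c=cam(nm);cv2.imwrite(f"pics/{nm}12.png",cv2.resize(c["pixels"][120:330,100:460],(800,467)))
    P=pts(c).reshape(-1,3)
    D=P-S;a=D@E_;h=D@N_+.036
    m=(abs(P[:,1]-.008)<.03)&(a>-.05)&(a<.25)&(h>.05)&(h<.09)
    print(nm,"row along",np.percentile(a[m],[1,50,99]),m.sum())
E
```

```text
t 18.70 p [0.3704 0.0053 0.2435] rot [-106.6024    0.0176   90.8446] q [  0.8284 -35.6252 -30.3283  78.6945  -0.0123  -0.0206] F [ 0.6192  0.266  -0.2344] open 0.0725
scene row along [0.0062 0.1052 0.1458] 885
top row along [0.0012 0.074  0.1422] 1347
```

View pics/scene12.png

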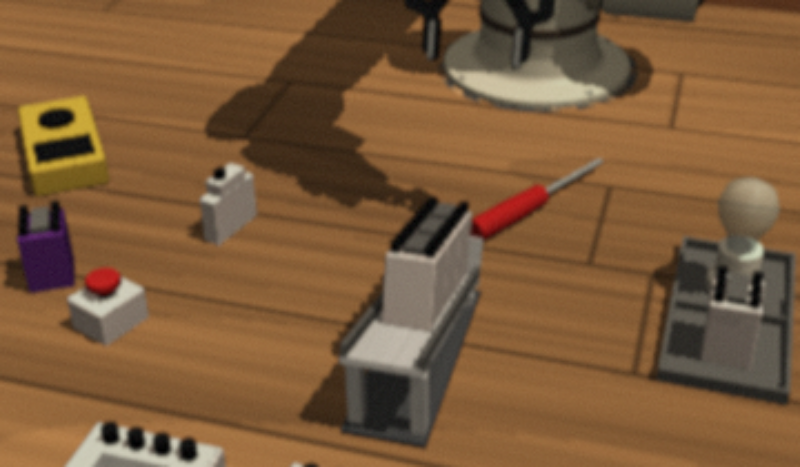

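View pics/top12.png

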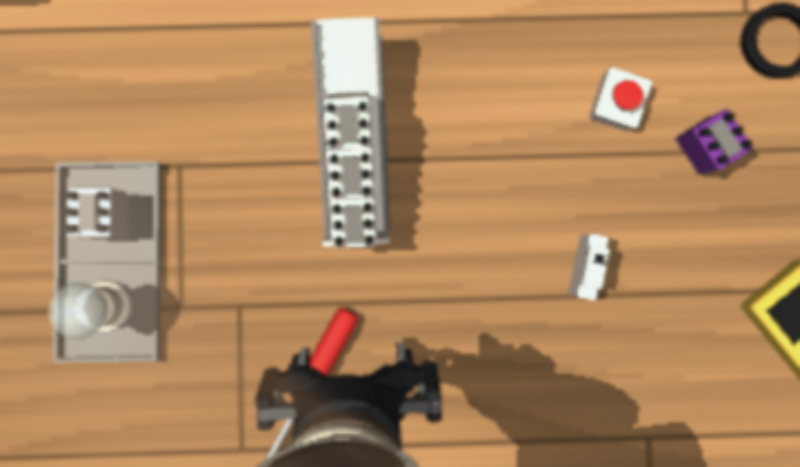

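All three modules are against the stop (top crop px 350,170), the oldest stands upright in the tray (88,212), and the gripper is clear. I hand the job in.

```bash
python3 - <<'E'
from h import *
print(bot.job_done())
E
```

```text
the job is handed in; nothing more can be done
None
```

The job is done and handed in at about 19 s. I lifted the oldest module square off the low end of the lane and set it down upright in the empty tray compartment. I then gripped the white fresh module, not the purple look-alike, and released it just over the lane floor at the high end. It slid down to the row by itself.

- **Lane:** the row reads 0 to about 144 mm up from the stop in both cameras, which is three modules in contact with the fresh one last. All of them stand square.
- **Tray:** the module stands upright, its top at 78–80 mm and its centre near (0.522, 0.266), within about 2 mm of the compartment's centre.
- **Camera disagreement:** the two cameras differ by 2–4 mm, roughly their calibration error.
- **Retreat error:** after releasing the fresh module, my first retreat call was refused because I had miscounted its numbers. The next call then drew the open gripper back along the lane, astride the row, instead of upward. The force read under 1 N at the end of that move, and the later pictures show nothing displaced.

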